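# Tighten the back stop's lock nut with an adjustable wrench

### The arm

A 7-joint arm with a two-finger parallel gripper is mounted at the origin on the work surface. World frame = base frame: x ahead of the robot, y to its left, z up, the work surface at z = 0. Lengths are in mm, angles in rad, forces in N, time in s.
With the tool pointing down it reaches from about 400 to 925 mm from the base axis. Payload 4.1 kg.
Tool frame: the origin (TCP) lies midway between the tips of the shut fingers; the grasp point (between the pads) lies 19 mm behind it; x points along the fingers, y is the direction in which the jaws open and shut, and the axes are right-handed (so a half turn about x gives the same grasp; the last joint's range is limited). The gripper opens to 85 mm and grips with 20 to 120 N. Pads are 22 mm wide; open, the fingers measure 114 mm over their backs; the gripper's body (76 mm by 85 mm) begins 54 mm behind the grasp point. The pads swing forward as they close: fully open they stand 13 mm farther back than shut.
Start: joints at [-1.247, 0.398, 0.045, 1.537, -0.019, 1.207, -0.051], TCP at [266.689, 592.807, 231.347] pointing down, gripper open.
Joint ranges: [-2.82, 2.82], [-0.49, 2.23], [-1.37, 1.46], [0, 2.46], [-1.36, 4.5], [0.23, 2], [-2.94, 2.94]. Speed limits (rad/s): [2.57, 2.57, 3.14, 3.14, 3.14, 3.14, 3.14].

### API

Orientations are given as a unit quaternion [x, y, z, w].
In Python, from cell import arm gives the robot as it stands.
- The arm moves only by the tool send_rows, never from a script. Its argument "steps" is a list of rows, each a list of 3 entries, a list of its own where there are three numbers: the finger opening in cm, from 0 to 8.54, then the shift along the tool's x, y, z in cm, then the turn about the tool's x in rad. A call has exactly 8 rows; each row shifts and turns the commanded pose from where the row before left it, along the tool's axes as they then stand; what a row does not reach is not made up. A row lasts 1/8 s, in which the tool goes at most 62.5 mm and 10.7 degrees, less where a joint would pass 70% of its speed; a pose out of reach is approached as far as the arm can. A call with a gripper value outside its range is refused whole. The fingers move at their own pace and stop on an object; the grip force is fixed at half the most. Time passes only in rows, so rows that do not move let the fingers close, or fill a call up. It gives the time, the measured TCP pose, the force and the opening at its end, in the units of the state.
- arm.get_obs(): the state, without advancing time (a new reading comes with each control period).
- arm.grab_frame(name): name is "side" or "top" or "wrist"; returns the picture (384x512x3 uint8, red, green, blue); there is no depth.
- arm.calibration(name): a dict with "intrinsics" (3x3 intrinsics, pixels), "k1" (the pictures are not rectified: a ray, as slopes to the right and down, at radius r is drawn at 1 + k1 r^2 times it, then the intrinsics apply), "R" (3x3) and "t" (3): a world point X has camera coordinates R X + t. Camera axes: x right, y down, z forward; pixel columns grow to the right and rows downward; lengths in mm; the calibration is good to about 2 mm. A picture is of the moment at which its call begins: read the wrist's pose just before it. calibration takes no time and is no camera call; for the wrist camera it gives the pose at the moment of the call.
- arm.job_done(): hands the job in, once; it reports no verdict.
The state is a dict: "time": time; "q": joint angles; "dq": joint speeds; "joint_efforts": joint torques, N m; "tool_pos": TCP position; "tcp_rot": TCP orientation; "contact_force": force on the tool from outside, world axes, zero at the start; "ft_torque": the same for the moment, N m; "finger_gap": finger opening in mm.
Only numpy, scipy, OpenCV 4.12 (cv2) and the standard library are available. Lean on these libraries where they do the work, as an engineer would, in place of code of your own. Each camera call takes 0.05 s, during which the arm holds its last target.

### The job

The lock nut on the jig's back stop is only finger-tight. Lay the adjustable wrench flat on the stop plate with its open jaws right round the nut and let go of it, then roll the knurled wheel in its head with a fingertip until the movable jaw is snug on the nut's flats. Now pull the handle round to tighten the nut an eighth of a turn clockwise, and leave the wrench lying snug on the nut; don't disturb the other things on the bench.

Things in the scene. Friction and masses are not known exactly. Their poses are not given: they have to be found in the camera images.
- wrench_mouth (a point): mouth of the adjustable wrench (steel, bright head, dark handle, 200 mm long, 0.3 kg, flat underside, wheel side up). Point 7 mm above the underside. z up; x straight out of the mouth, parallel to the jaw faces; y from fixed to movable jaw. Fixed face at y -12 mm, movable face at y +12 mm plus joint jaw; throat at x -16, jaw tips at x +18. Head x -62 to +18, y -32 to +32, 14 mm thick; jaws 13 mm
- wheel_top (a point): top of the wrench's knurled wheel, 16.6 mm above the underside, at x -40, y +4 mm of the mouth (same axes). Wheel 16 mm across, 16 mm long, axle along y, in a window of the head; rim 2.6 mm proud of the head over 12 mm. Pushing the rim's top to +x (to the mouth) closes the jaw 0.1 mm per mm of rim. A fingertip pressed on with 8 to 15 N grips it; turning takes 4 N. The jaw itself is self-locking
- wheel: the knurled wheel itself; its origin is its centre, 8 mm under wheel_top; it turns about its axle, so its axes do too
- shank (a point): point on the wrench's handle 20 mm behind the head, half-way up (5.5 mm above the underside), 24 mm from the centre of mass (which is towards the head); at x -82.5, y +21.6 mm of the mouth (same axes). The handle, 23 mm wide and 11 mm thick, runs from here along 157.5 degrees counter-clockwise from x
- handle_end (a point): point on the wrench's handle near its tail, half-way up (5.5 mm above the underside), 23 mm wide; the round tail ends 30 mm farther on. At x -140, y +45 mm of the mouth (same axes), 147 mm from the nut's axis when the wrench is on the nut
- jaw (a joint): jaw opening of the wrench beyond 24 mm, in m: 0 when the jaws are 24 mm apart (snug on the nut), positive when wider; 0.0045 to 0.007 at the start
- nut_axis (a point): hexagonal lock nut, steel, 24 mm across flats, 15 mm high, its stud standing 4.5 mm above it. Point on its axis at its underside, on the top of the stop plate, 28 mm above the bench. Axes turn with the nut: z up, x square to one pair of flats (flats also face 60 and 120 degrees from x); at the start x points to the fence
- nut (a joint): angle of the nut in rad: 0 at the start (finger-tight), growing as it is tightened (clockwise from above); takes about 0.25 Nm and stays where it is left
- stop_plate_top (a point): point on the flat top of the jig's back stop under the nut, 28 mm above the bench; x points to the stop's upright fence. Jig bolted down: bed x -120 to +210, y -110 to +110 mm, 18 mm high; stop plate x -88 to +62, y -88 to +88, top 28 mm high; fence x 46 to 62, 24 mm above the plate
- clip_bin: bystander: grey plastic bin of black clips, 200 x 140 x 75 mm, origin under its centre
- tape_roll: bystander: brown roll of packing tape lying flat, 124 mm across, 50 mm high, origin under its centre
- hammer: bystander: hammer 260 mm long lying on the bench, origin under its middle
Mind the look-alikes: they are no part of the job. Leave any green or orange look-alike of the part that bears wrench_mouth alone.

How it is judged (in metres and radians):
On the way, in this order (a step that is already met when the one before it is completed fails the run):
1. the wrench lies flat on the stop plate with its open jaws round the nut, let go of, the nut not yet turned (horizontal distance between wrench_mouth and nut_axis below 0.012 m and z of wrench_mouth in the frame of nut_axis below 0.011 m and angle between wrench_mouth's own z axis and vertical below 0.08 rad and value of joint jaw above 0.002 m and value of joint nut below 0.2 rad and contact force between the fingers and wrench below 0.3 N), for 0.2 s.
2. a fingertip on the knurled wheel has wound the jaw in snug on the nut (less than 1.5 mm of play), the nut not yet tightened (horizontal distance between wrench_mouth and nut_axis below 0.012 m and z of wrench_mouth in the frame of nut_axis below 0.011 m and value of joint jaw below 0.0015 m and value of joint nut below 0.25 rad and contact force between the fingers and wheel above 0.5 N), for 0.05 s.
3. the nut is turned clockwise by the snug wrench (horizontal distance between wrench_mouth and nut_axis below 0.012 m and value of joint jaw below 0.002 m and value of joint nut above 0.58 rad), for 0.2 s.
At the end, for the whole second after the job is handed in: the nut has been turned clockwise by about an eighth of a turn (33 to 60 degrees), and the wrench lies flat on the stop plate, let go of, its mouth within 12 mm of the nut's axis and its jaw within 2 mm of snug (all of step 3 and value of joint nut below 1.05 rad and z of wrench_mouth in the frame of nut_axis below 0.011 m and angle between wrench_mouth's own z axis and vertical below 0.08 rad and velocity of joint nut below 0.05 rad/s); the robot touches nothing.
It fails at once if a bystander is pushed more than 30 mm (distance of any of clip_bin, tape_roll, hammer from where it was at the start of the episode above 0.03 m).
It also fails if it takes over 67 s, if anything falls off the work surface, if the arm or the gripper's body presses on something with over 40 N, if the wrist force passes 120 N, or if a joint passes its speed limit or range.

## Working session

There is one attempt and no reset: what is moved stays moved. The work goes in short steps, Python scripts to look and compute and a tool call to move; the robot and the scene stay as the last step left them, time stands still between calls to the robot, and variables do not carry over. Pictures are saved under pics/ and viewed, and the job is handed in when it is done.

Besides the shell and the picture viewer there is one more tool, called after "Request:" as name(argument=value, ...), one argument or row to a line, values as JSON. send_rows: Moves the arm, as the interface text tells. Its arguments: {"type":"object","properties":{"steps":{"type":"array","items":{"type":"array"}}},"required":["steps"]}

```bash
ls; mkdir -p pics
python3 - <<'E'
from cell import arm
import cv2
o=arm.get_obs(); print({k:v for k,v in o.items()})
for n in ("side","top","wrist"):
    c=arm.calibration(n); print(n,c)
    f=arm.grab_frame(n); cv2.imwrite(f"pics/{n}0.png",f[:,:,::-1])
E
```

```text
pics
{'time': 0.0, 'q': array([-1.24699696,  0.39921095,  0.04503208,  1.53788937, -0.01873333,
        1.20689344, -0.0506501 ]), 'dq': array([ 0.00035732,  0.00013811, -0.00160074, -0.00101439, -0.00020304,
        0.00026092, -0.0005422 ]), 'joint_efforts': array([-5.23171766e-04, -4.75127149e+01,  1.36379376e+00, -2.54232413e+01,
        1.14107126e-02,  9.32731113e-03, -1.96224647e-06]), 'tool_pos': array([266.41273509, 592.19449873, 230.24700642]), 'tcp_rot': array([ 0.14762769,  0.69148629, -0.14900986,  0.69126611]), 'contact_force': array([-0.13975116,  0.37149212, -0.31255304]), 'ft_torque': array([-0.01068743, -0.06284174, -0.01512047]), 'finger_gap': 85.40305506869129}
side {'intrinsics': array([[366.98518829,   0.        , 257.3636343 ],
       [  0.        , 366.98518829, 197.62557748],
       [  0.        ,   0.        ,   1.        ]]), 'k1': -0.08938975425272366, 'R': array([[ 0.89560613, -0.44445831,  0.01861384],
       [-0.31094203, -0.65539056, -0.68831554],
       [ 0.31812689,  0.61067179, -0.72517257]]), 't': array([-542.40840257,  160.62054767, 1215.17520018])}
top {'intrinsics': array([[474.53856143,   0.        , 248.21077386],
       [  0.        , 474.53856143, 198.43423935],
       [  0.        ,   0.        ,   1.        ]]), 'k1': -0.1286707993300342, 'R': array([[ 0.04134004, -0.99913041,  0.00542525],
       [-0.97852996, -0.04158381, -0.20186604],
       [ 0.2019161 ,  0.00303638, -0.97939812]]), 't': array([ -93.22484247,  561.5566431 , 1570.36055645])}
wrist {'intrinsics': array([[325.59133326,   0.        , 260.02936744],
       [  0.        , 325.59133326, 191.44231952],
       [  0.        ,   0.        ,   1.        ]]), 'k1': -0.06490853666621099, 'R': array([[ 0.40948372,  0.91231492, -0.00213809],
       [ 0.88008701, -0.39439894,  0.26437914],
       [ 0.24035377, -0.11014066, -0.96441646]]), 't': array([-649.12265003,  -34.39744672,  379.57794728])}
```

View pics/side0.png

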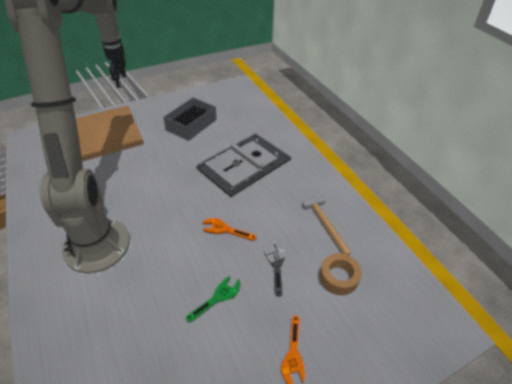

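View pics/top0.png

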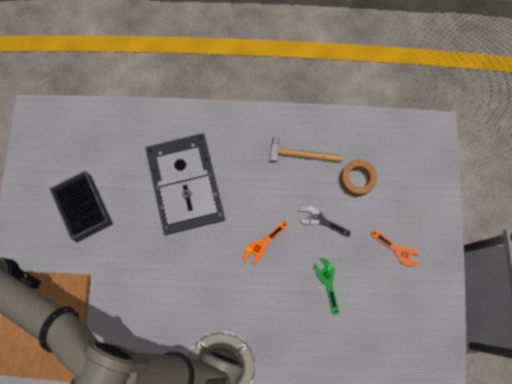

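View pics/wrist0.png

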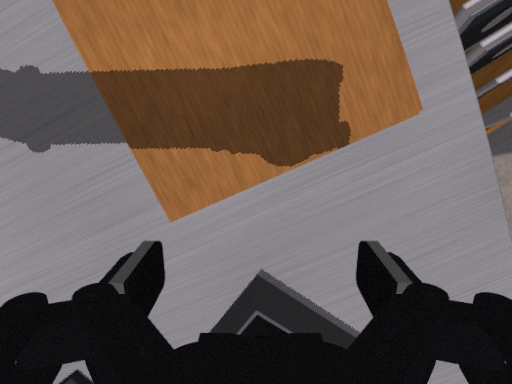

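The candidates in the top view are the steel wrench with a dark handle at (322,220), orange ones at (265,243) and (395,249), and a green one at (328,285). The steel one fits the description, so I'll check it in a close crop.

```bash
cat > h.py <<'E'
import numpy as np, cv2
from scipy.spatial.transform import Rotation as Rot
def undist(c,uv):
    K=c["intrinsics"]; p=np.array([(uv[0]-K[0,2])/K[0,0],(uv[1]-K[1,2])/K[1,1]])
    s=p.copy()
    for _ in range(20): s=p/(1+c["k1"]*(s@s))
    return s
def ray(c,uv):
    s=undist(c,uv); R=c["R"]; return -R.T@c["t"], R.T@np.array([s[0],s[1],1])
def at_z(c,uv,z):
    o,d=ray(c,uv); return o+d*(z-o[2])/d[2]
def proj(c,X):
    p=c["R"]@np.asarray(X,float)+c["t"]; s=p[:2]/p[2]; s=s*(1+c["k1"]*(s@s)); K=c["intrinsics"]
    return np.array([K[0,0]*s[0]+K[0,2],K[1,1]*s[1]+K[1,2]])
E
python3 - <<'E'
import cv2,numpy as np
f=cv2.imread('pics/top0.png')
a=cv2.resize(f[190:250,285:365],None,fx=7,fy=7,interpolation=cv2.INTER_CUBIC)
b=cv2.resize(f[125:240,140:230],None,fx=6,fy=6,interpolation=cv2.INTER_CUBIC)
cv2.imwrite('pics/cropw.png',a);cv2.imwrite('pics/cropj.png',b[:600])
E
```

```text
(no output)
```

View pics/cropw.png

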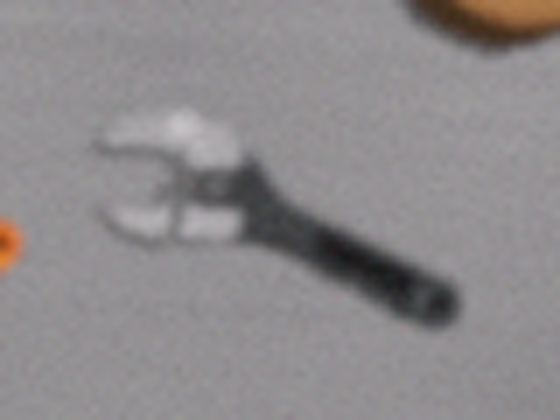

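View pics/cropj.png

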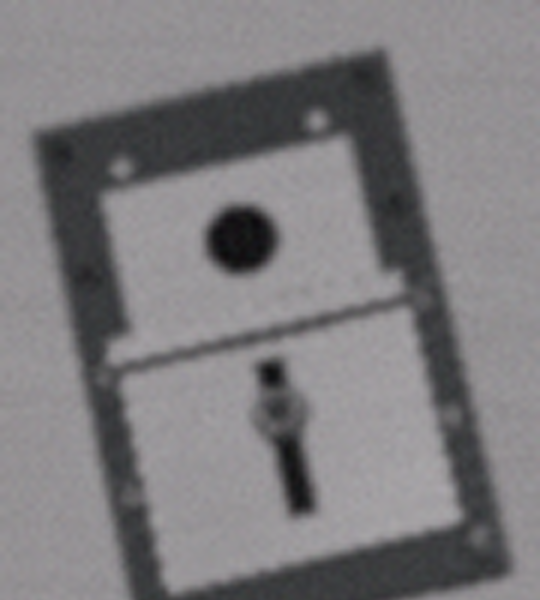

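Run:
```python
from cell import arm
from h import *
c=arm.calibration("top")
P=lambda cx,cy,z,o,s: at_z(c,(o[0]+cx/s-0.5+0.5/s,o[1]+cy/s-0.5+0.5/s),z)
j=lambda x,y,z:P(x,y,z,(140,125),6); w=lambda x,y,z:P(x,y,z,(285,190),7)
print('bed corners TL,TR',j(35,130,18)[:2],j(385,50,18)[:2])
print('nut top',j(278,412,43)[:2]); 
for n,p in dict(fenceL=(105,368),fenceR=(410,295),pBL=(170,592),pBR=(462,522)).items(): print(n,j(*p,28)[:2], j(*p,52)[:2])
for n,p in dict(tipU=(97,143),tipL=(105,210),throat=(172,185),headbackU=(245,125),tail=(455,310),wheel=(215,187)).items(): print(n,w(*p,10)[:2])
o=arm.get_obs(); print(Rot.from_quat(o['tcp_rot']).as_matrix())
for n,p in dict(bin=(82,205),tape=(358,178),hamhead=(275,150),hamtail=(340,157),or1=(265,243),gr=(328,285)).items(): print(n,at_z(c,p,10)[:2])
```

```text
bed corners TL,TR [750.08807283 310.38556936] [808.88682824 101.79413435]
nut top [577.15027709 147.45586505]
fenceL [602.44534995 253.4250645 ] [597.03351094 248.57761116]
fenceR [654.01916743  76.46007682] [647.84509424  74.22807388]
pBL [471.45336145 205.01277037] [467.97751585 200.88082553]
pBR [519.77322769  38.35922046] [515.58323962  36.69032835]
tipU [ 540.71696717 -247.92249492]
tipL [ 506.75803599 -252.6558502 ]
throat [ 520.84998203 -286.15550875]
headbackU [ 553.05832371 -322.65949835]
tail [ 463.15030511 -429.80136126]
wheel [ 520.72027196 -307.8768346 ]
[[-5.44096826e-04  4.10182538e-01  9.12003284e-01]
 [-1.43707067e-03  9.12002156e-01 -4.10182888e-01]
 [-9.99998819e-01 -1.53379238e-03  9.32438175e-05]]
bin [525.60649049 523.04814399]
tape [ 666.47208955 -460.73654632]
hamhead [ 757.56077235 -158.868382  ]
hamtail [ 742.02958771 -395.39547311]
or1 [ 419.44940162 -134.21802438]
gr [ 283.10840955 -355.80648508]
```

Run:
```python
from cell import arm
from h import *
c=arm.calibration("wrist"); o=arm.get_obs()
R=Rot.from_quat(o['tcp_rot']).as_matrix()
cp=-c['R'].T@c['t']; print(cp,'cam in tool',R.T@(cp-o['tool_pos'])); print('view axis tool',R.T@c['R'][2], 'camx tool',R.T@c['R'][0],'camy tool',R.T@c['R'][1])
print('center at z0 in tool',R.T@(at_z(c,(256,192),0)-o['tool_pos']))
# tip projection
print('tcp px',proj(c,o['tool_pos']))
```

```text
[204.86816626 620.49385642 373.91910226] cam in tool [-143.42920418    0.19336537  -67.71684661]
view axis tool [ 9.64447124e-01 -1.17091435e-04  2.64275864e-01] camx tool [ 3.29823858e-04  9.99999656e-01 -7.60592639e-04] camy tool [-2.64275684e-01  8.20715868e-04  9.64446831e-01]
center at z0 in tool [230.50739035  -4.65208796  35.44150512]
tcp px [259.61844563 248.44170899]
```

```bash
cat >> h.py <<'E'
def plan(start,yaw,wps,grip,ndec=2):
    """wps: list of (x,y,z,yawdeg,nrows[,grip]); yaw = world angle (deg) of tool y, tool x down, returns rows"""
    rows=[];p=np.array(start,float)
    for wp in wps:
        tgt=np.array(wp[:3],float); yt=wp[3]; n=wp[4]; g=wp[5] if len(wp)>5 else grip
        for k in range(n):
            d=(tgt-p)/(n-k); dt=np.radians((yt-yaw)/(n-k))
            a=np.radians(yaw); Y=np.array([np.cos(a),np.sin(a),0]); Z=np.array([np.sin(a),-np.cos(a),0]); X=np.array([0,0,-1.])
            s=np.round(np.array([d@X,d@Y,d@Z])/10,ndec); t=np.round(-dt,3)
            p=p+10*(s[0]*X+s[1]*Y+s[2]*Z); yaw=yaw-np.degrees(t)
            rows.append([g,[float(v)+0.0 for v in s],float(t)+0.0])
    for i in range(0,len(rows),8): print(str(rows[i:i+8]).replace(' ',''))
    print('end',p,yaw)
    return p,yaw
def yaw_of(o):
    R=Rot.from_quat(o['tcp_rot']).as_matrix(); return np.degrees(np.arctan2(R[1,1],R[0,1]))
E
python3 -c "
from h import *
plan((266.7,592.8,231.3),65.8,[(480,150,200,25,12),(516,-353,180,-14.5,12)],8.5)"
```

```text
[[8.5,[0.26,-2.64,3.13],0.059],[8.5,[0.26,-2.45,3.28],0.059],[8.5,[0.26,-2.25,3.42],0.059],[8.5,[0.26,-2.04,3.55],0.059],[8.5,[0.26,-1.83,3.66],0.06],[8.5,[0.26,-1.61,3.77],0.059],[8.5,[0.26,-1.38,3.86],0.06],[8.5,[0.26,-1.15,3.93],0.059]]
[[8.5,[0.26,-0.92,3.99],0.06],[8.5,[0.26,-0.67,4.04],0.059],[8.5,[0.27,-0.43,4.08],0.06],[8.5,[0.26,-0.19,4.09],0.059],[8.5,[0.17,-1.5,3.93],0.057],[8.5,[0.17,-1.27,4.0],0.057],[8.5,[0.17,-1.04,4.07],0.058],[8.5,[0.17,-0.81,4.12],0.057]]
[[8.5,[0.17,-0.57,4.16],0.058],[8.5,[0.16,-0.33,4.19],0.057],[8.5,[0.17,-0.09,4.2],0.058],[8.5,[0.16,0.16,4.2],0.057],[8.5,[0.17,0.39,4.19],0.058],[8.5,[0.16,0.64,4.16],0.057],[8.5,[0.17,0.87,4.11],0.058],[8.5,[0.16,1.11,4.05],0.057]]
end [ 516.02158196 -352.95701611  180.        ] -14.47138709782834
```

Request:
send_rows(
  steps=[
    [8.5,[0.26,-2.64,3.13],0.059],
    [8.5,[0.26,-2.45,3.28],0.059],
    [8.5,[0.26,-2.25,3.42],0.059],
    [8.5,[0.26,-2.04,3.55],0.059],
    [8.5,[0.26,-1.83,3.66],0.06],
    [8.5,[0.26,-1.61,3.77],0.059],
    [8.5,[0.26,-1.38,3.86],0.06],
    [8.5,[0.26,-1.15,3.93],0.059],
  ],
)

```text
time: 1.15
tool_pos: [409.0, 296.2, 210.3]
tcp_rot: [0.307, 0.637, -0.307, 0.637]
contact_force: [0.2, -0.8, 0.4]
finger_gap: 85.1
```

Request:
send_rows(
  steps=[
    [8.5,[0.26,-0.92,3.99],0.06],
    [8.5,[0.26,-0.67,4.04],0.059],
    [8.5,[0.27,-0.43,4.08],0.06],
    [8.5,[0.26,-0.19,4.09],0.059],
    [8.5,[0.17,-1.5,3.93],0.057],
    [8.5,[0.17,-1.27,4.0],0.057],
    [8.5,[0.17,-1.04,4.07],0.058],
    [8.5,[0.17,-0.81,4.12],0.057],
  ],
)

```text
time: 2.15
tool_pos: [491.6, -18.9, 193.1]
tcp_rot: [0.446, 0.549, -0.446, 0.549]
contact_force: [0.6, -0.1, 0.3]
finger_gap: 85.2
```

Run:
```python
from cell import arm
from h import *
import numpy as np
o=arm.get_obs(); print(o['time'],o['tool_pos'],yaw_of(o),o['q'])
c=arm.calibration("wrist"); np.save('c1.npy',c,allow_pickle=True)
cv2.imwrite('pics/w1.png',arm.grab_frame("wrist")[:,:,::-1])
```

```text
2.15 [491.59832236 -18.93719175 193.05529503] 11.766899490166804 [-0.54457631  0.17114184  0.55670004  1.96334166 -0.10516759  1.03503107
  0.26475283]
```

View pics/w1.png

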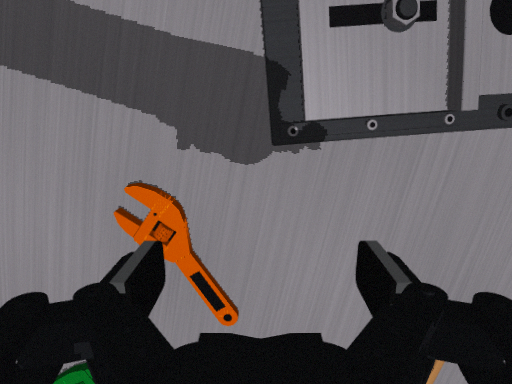

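The wrist view shows the orange decoy at (165,240) and the jig. The nut is at about (403,12), over its dark slot. I'll carry on to the steel wrench.

Request:
send_rows(
  steps=[
    [8.5,[0.17,-0.57,4.16],0.058],
    [8.5,[0.16,-0.33,4.19],0.057],
    [8.5,[0.17,-0.09,4.2],0.058],
    [8.5,[0.16,0.16,4.2],0.057],
    [8.5,[0.17,0.39,4.19],0.058],
    [8.5,[0.16,0.64,4.16],0.057],
    [8.5,[0.17,0.87,4.11],0.058],
    [8.5,[0.16,1.11,4.05],0.057],
  ],
)

```text
time: 3.2
tool_pos: [515.9, -353.8, 179.5]
tcp_rot: [0.559, 0.433, -0.559, 0.432]
contact_force: [-0.8, 0.1, -0.2]
finger_gap: 85.1
```

Run:
```python
from cell import arm
from h import *
o=arm.get_obs(); print(o['time'],o['tool_pos'],yaw_of(o),o['q'])
c=arm.calibration("wrist"); np.save('c2.npy',c,allow_pickle=True)
f=arm.grab_frame("wrist")[:,:,::-1]; cv2.imwrite('pics/w2.png',f)
o=arm.get_obs(); print(o['time'],o['tool_pos'],yaw_of(o),o['q'])
f=cv2.imread('pics/w1.png');cv2.imwrite('pics/nutcrop.png',cv2.resize(f[0:60,320:460],None,fx=5,fy=5,interpolation=cv2.INTER_CUBIC))
```

```text
3.2 [ 515.85719761 -353.80059507  179.52752993] -14.557635644051391 [ 0.01127453  0.48923551  0.72056843  1.67182012 -0.35290853  1.11552092
  0.57733144]
3.25 [ 514.21078319 -360.90716901  179.87474982] -14.978913602316041 [ 0.01656425  0.4926898   0.72549827  1.66845696 -0.35106457  1.11231374
  0.5777456 ]
```

View pics/w2.png

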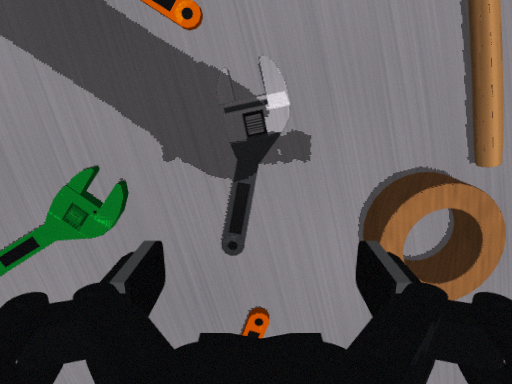

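View pics/nutcrop.png

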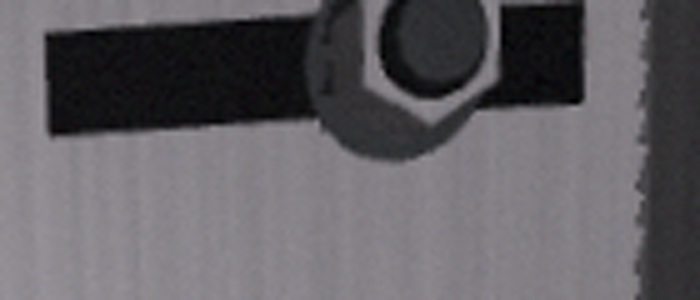

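The steel wrench is centred at about (245,150) in the wrist view. Its mouth points up at about (245,85), the wheel is at (255,124) and the tail at (232,245). The arm was still settling, so I'll take a still picture and crop it.

Run:
```python
from cell import arm
from h import *
arm.grab_frame("wrist")
o=arm.get_obs(); print(o['time'],o['tool_pos'],yaw_of(o))
c=arm.calibration("wrist"); np.save('c2.npy',c,allow_pickle=True)
f=arm.grab_frame("wrist")[:,:,::-1]; cv2.imwrite('pics/w3.png',f)
o=arm.get_obs(); print(o['time'],o['tool_pos'],yaw_of(o))
cv2.imwrite('pics/w3c.png',cv2.resize(f[35:260,190:310],None,fx=2.6,fy=2.6,interpolation=cv2.INTER_CUBIC))
cv2.imwrite('pics/w3h.png',cv2.resize(f[40:160,190:310],None,fx=5,fy=5,interpolation=cv2.INTER_CUBIC))
```

```text
3.3 [ 513.79701287 -358.40715183  179.81434352] -14.88738425561796
3.35 [ 514.44441051 -355.42988269  179.56400204] -14.713305543784962
```

View pics/w3h.png

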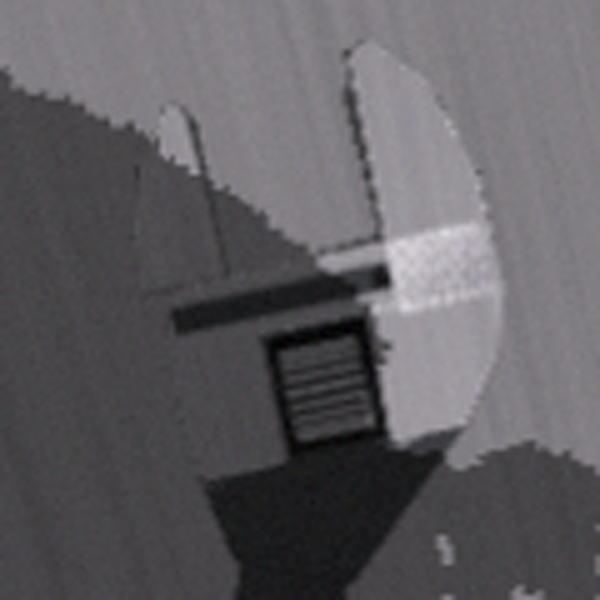

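View pics/w3c.png

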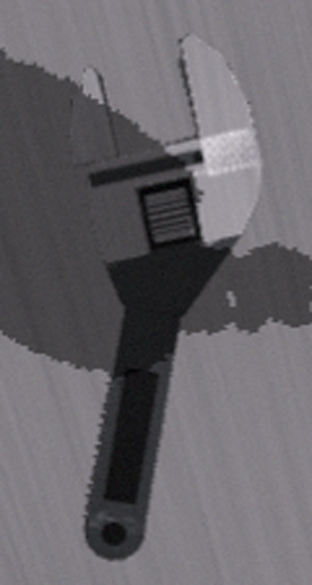

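Run:
```python
from h import *
c=np.load('c2.npy',allow_pickle=True).item()
h=lambda x,y,z: at_z(c,(190+(x+.5)/5-.5,40+(y+.5)/5-.5),z)[:2]
t=lambda x,y,z: at_z(c,(190+(x+.5)/2.6-.5,35+(y+.5)/2.6-.5),z)[:2]
F1,F0=h(354,62,13),h(386,240,13); M1,M0=h(196,118,13),h(229,272,13)
W=np.mean([h(265,340,14),h(368,318,14),h(383,440,14),h(290,455,14)],0)
tail=t(113,559,8); hw=[t(122,372,11),t(158,374,11)]
ang=lambda a,b:np.degrees(np.arctan2(*(b-a)[::-1]))
print('face angs',ang(F0,F1),ang(M0,M1)); print('wheel',W,'tail',tail)
print('F',F0,F1,'M',M0,M1)
# handle edges z=11
L=[t(118,340,8),t(90,500,8)]; Rr=[t(180,325,8),t(142,510,8)]
print('handle ang',ang(*L),ang(*Rr), 'width', )
mid=(L[0]+L[1])/4+(Rr[0]+Rr[1])/4; print('mid',mid)
# fit wrench pose: wheel (-40,4), tail: mouth+(-140,45)+30*(cos157.5,sin157.5)
tl=np.array([-140,45])+30*np.array([np.cos(np.radians(157.5)),np.sin(np.radians(157.5))])
v=tl-np.array([-40,4]); print('model d',np.linalg.norm(v),'meas',np.linalg.norm(tail-W))
for a in [ang(W,tail)-np.degrees(np.arctan2(v[1],v[0]))]:
    print('x ang',a%360); R=Rot.from_euler('z',a,degrees=True).as_matrix()[:2,:2]
    m=(W+tail)/2-R@((tl+np.array([-40,4]))/2); print('mouth',m)
    for n,p in dict(F0=F0,F1=F1,M0=M0,M1=M1,W=W).items(): print(n,R.T@(p-m))
    print('shank',m+R@[-82.5,21.6])
```

```text
face angs 85.93269709641233 86.68622570342131
wheel [ 521.97675175 -305.69088051] tail [ 463.91577105 -432.26535421]
F [ 539.39009012 -282.70472468] [ 541.61110728 -251.47000143] M [ 510.12994189 -280.78406598] [ 511.71784165 -253.35960069]
handle ang -115.7768064326896 -116.37933423751039 width
mid [ 487.34121123 -377.90072672]
model d 138.07852272777922 meas 139.2557893649317
x ang 87.69706824025047
mouth [ 527.33541453 -266.41894806]
F0 [-15.78823119 -12.69934957]
F1 [ 15.51051198 -13.66347052]
M0 [-15.04488193  16.61434408]
M1 [12.42124017 16.1297219 ]
W [-39.45554081   3.77627388]
shank [ 502.43776907 -347.98436506]
```

The measured wrench fits its given sizes: jaw faces at y −12.9 and +16.4, wheel at (−39.5, 3.8). So its x axis is at about 86.7°, the jaw is about 5 mm open, and the shank is at about (502,−348).

```bash
python3 -c "
from h import *
plan((516.02,-352.96,180),-14.47,[(504.6,-343.5,60,-25.8,4),(504.6,-343.5,0.5,-25.8,4)],6.0)"
```

```text
[[6.0,[3.0,-0.34,-0.16],0.049],[6.0,[3.0,-0.34,-0.14],0.05],[6.0,[3.0,-0.35,-0.12],0.049],[6.0,[3.0,-0.35,-0.11],0.05],[6.0,[1.49,0.0,0.0],0.0],[6.0,[1.49,0.0,0.0],0.0],[6.0,[1.48,0.0,0.0],0.0],[6.0,[1.49,0.0,0.0],0.0]]
end [ 5.04630099e+02 -3.43505049e+02  5.00000000e-01] -25.814564343590305
```

Request:
send_rows(
  steps=[
    [6.0,[3.0,-0.34,-0.16],0.049],
    [6.0,[3.0,-0.34,-0.14],0.05],
    [6.0,[3.0,-0.35,-0.12],0.049],
    [6.0,[3.0,-0.35,-0.11],0.05],
    [6.0,[1.49,0.0,0.0],0.0],
    [6.0,[1.49,0.0,0.0],0.0],
    [6.0,[1.48,0.0,0.0],0.0],
    [6.0,[1.49,0.0,0.0],0.0],
  ],
)

```text
time: 4.35
tool_pos: [504.8, -343.8, 0.1]
tcp_rot: [0.599, 0.375, -0.599, 0.376]
contact_force: [-0.1, 0.3, 0.2]
finger_gap: 60.0
```

Run:
```python
from cell import arm
from h import *
f=arm.grab_frame("wrist")[:,:,::-1]; cv2.imwrite('pics/w4.png',f)
o=arm.get_obs(); print(o['time'],o['tool_pos'],yaw_of(o),o['contact_force'])
```

```text
4.4 [ 503.49686955 -342.79381094   -1.94190366] -25.82107995796889 [-0.48063822  0.04556624 -1.09294958]
```

View pics/w4.png

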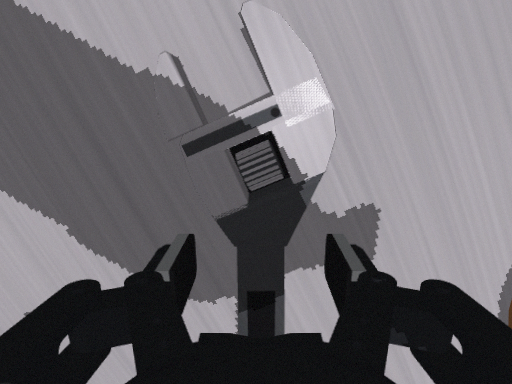

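The shank sits centred between the pads at column 260, so I'll close.

Request:
send_rows(
  steps=[
    [0.0,[0.0,0.0,0.0],0.0],
    [0.0,[0.0,0.0,0.0],0.0],
    [0.0,[0.0,0.0,0.0],0.0],
    [0.0,[0.0,0.0,0.0],0.0],
    [0.0,[0.0,0.0,0.0],0.0],
    [0.0,[-0.5,0.0,0.0],0.0],
    [0.0,[-1.0,0.0,0.0],0.0],
    [0.0,[-1.5,0.0,0.0],0.0],
  ],
)

```text
time: 5.4
tool_pos: [503.8, -343.0, 30.6]
tcp_rot: [-0.599, -0.376, 0.599, -0.375]
contact_force: [0.1, 1.5, -3.1]
finger_gap: 21.2
```

Run:
```python
from cell import arm
from h import *
o=arm.get_obs(); print(o['time'],o['tool_pos'],yaw_of(o),o['contact_force'])
c=arm.calibration("wrist"); np.save('c5.npy',c,allow_pickle=True)
f=arm.grab_frame("wrist")[:,:,::-1]; cv2.imwrite('pics/w5.png',f)
```

```text
5.4 [ 503.76919771 -342.99681193   30.55019606] -25.830724586420725 [ 0.06115951  1.54435713 -3.0607427 ]
```

View pics/w5.png

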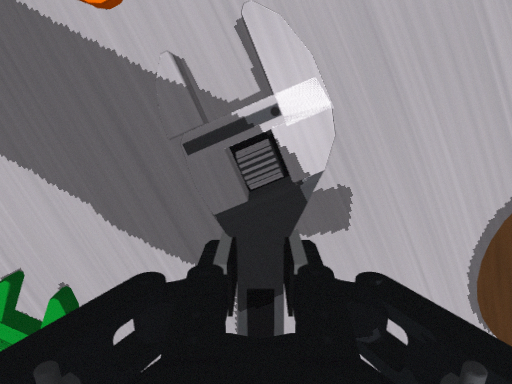

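Run:
```python
from h import *
f=cv2.imread('pics/w5.png'); cv2.imwrite('pics/w5c.png',cv2.resize(f[0:200,150:350],None,fx=3,fy=3,interpolation=cv2.INTER_CUBIC))
```

```text
(no output)
```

View pics/w5c.png

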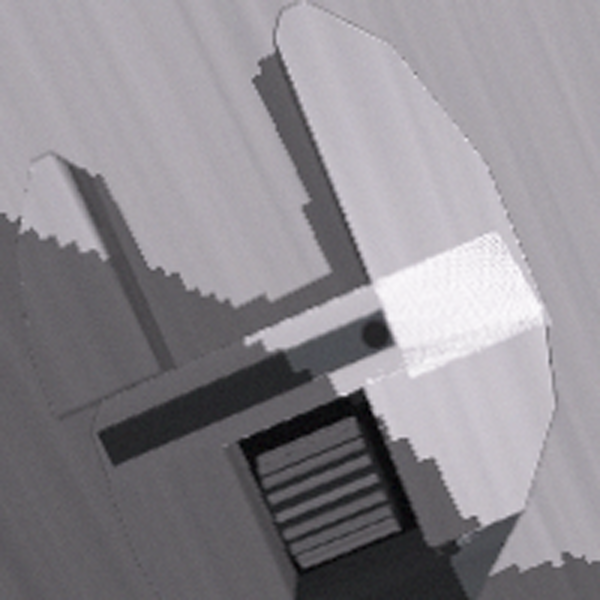

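Run:
```python
from h import *
c=np.load('c5.npy',allow_pickle=True).item()
u=30.3
g=lambda x,y,z: at_z(c,(150+(x+.5)/3-.5,(y+.5)/3-.5),z+u)[:2]
F1,F0=g(280,55,13),g(368,278,13); M1,M0=g(65,175,13),g(158,368,13)
W=np.mean([g(240,443,14),g(362,392,14),g(418,530,14),g(300,575,14)],0)
ang=lambda a,b:np.degrees(np.arctan2(*(b-a)[::-1]))
print(ang(F0,F1),ang(M0,M1),W)
for a in (86,86.5,87):
    R=Rot.from_euler('z',a,degrees=True).as_matrix()[:2,:2]
    m=W-R@[-40,4]; print(a,m,[R.T@(p-m) for p in (F0,F1,M0,M1)])
    y=np.radians(-25.83);T=np.array([[np.cos(y),np.sin(y)],[np.sin(y),-np.cos(y)]]).T  # rows? cols Y,Z
    d=m-np.array([503.77,-343.0]); print(' mouth in tool Y,Z',d@[np.cos(y),np.sin(y)],d@[np.sin(y),-np.cos(y)], 'shank grasp pred', R.T@(-d))
```

```text
86.66164502087601 88.41128307206377 [ 521.82235455 -303.19247485]
86 [ 528.6028697  -263.56893873] [array([-16.72053135, -10.56129923]), array([ 12.2072032 , -10.22723026]), array([-17.06584762,  19.25558677]), array([ 9.47236806, 20.37310287])]
 mouth in tool Y,Z -12.256471040558994 -82.31490648373972 shank grasp pred [-80.96982462  19.23154734]
86.5 [ 528.25683533 -263.51127707] [array([-16.84848746, -10.76389389]), array([ 12.08106088, -10.68227654]), array([-16.93359246,  19.05487019]), array([ 9.61336477, 19.94075706])]
 mouth in tool Y,Z -12.59305671303737 -82.21603919045907 shank grasp pred [-80.83534597  19.588492  ]
87 [ 527.91031094 -263.45663728] [array([-16.97820664, -10.96536422]), array([ 11.95095239, -11.13620471]), array([-16.8030939 ,  18.85300712]), array([ 9.75058323, 19.50719729])]
 mouth in tool Y,Z -12.928766800420286 -82.11423843492292 shank grasp pred [-80.69775756  19.94424953]
```

The wrench is held level, with a weight reading of about 3 N and the mouth in the tool frame known. Next I'll carry it to a hover over the nut.

```bash
python3 -c "
from h import *
plan((504.63,-343.5,30.5),-25.81,[(505,-340,100,-25.8,3),(584.3,64.5,100,-6.8,10),(584.3,64.5,60,-6.8,3)],0)"
```

```text
[[0,[-2.32,-0.04,-0.11],0.0],[0,[-2.32,-0.04,-0.11],0.0],[0,[-2.31,-0.04,-0.11],0.0],[0,[0.0,-1.05,-3.99],-0.033],[0,[0.0,-0.91,-4.02],-0.033],[0,[0.0,-0.78,-4.05],-0.033],[0,[0.0,-0.65,-4.07],-0.033],[0,[0.0,-0.51,-4.09],-0.033]]
[[0,[0.0,-0.38,-4.1],-0.033],[0,[0.0,-0.24,-4.11],-0.033],[0,[0.0,-0.11,-4.12],-0.034],[0,[0.0,0.03,-4.12],-0.033],[0,[0.0,0.17,-4.13],-0.034],[0,[1.33,0.0,0.0],0.0],[0,[1.34,0.0,0.0],0.0],[0,[1.33,0.0,0.0],0.0]]
end [584.30227859  64.53995232  60.        ] -6.787801201656667
```

Request:
send_rows(
  steps=[
    [0,[-2.32,-0.04,-0.11],0.0],
    [0,[-2.32,-0.04,-0.11],0.0],
    [0,[-2.31,-0.04,-0.11],0.0],
    [0,[0.0,-1.05,-3.99],-0.033],
    [0,[0.0,-0.91,-4.02],-0.033],
    [0,[0.0,-0.78,-4.05],-0.033],
    [0,[0.0,-0.65,-4.07],-0.033],
    [0,[0.0,-0.51,-4.09],-0.033],
  ],
)

```text
time: 6.45
tool_pos: [544.7, -136.6, 100.6]
tcp_rot: [0.566, 0.424, -0.566, 0.424]
contact_force: [0.4, 0.0, -2.2]
finger_gap: 21.3
```

Request:
send_rows(
  steps=[
    [0,[0.0,-0.38,-4.1],-0.033],
    [0,[0.0,-0.24,-4.11],-0.033],
    [0,[0.0,-0.11,-4.12],-0.034],
    [0,[0.0,0.03,-4.12],-0.033],
    [0,[0.0,0.17,-4.13],-0.034],
    [0,[1.33,0.0,0.0],0.0],
    [0,[1.34,0.0,0.0],0.0],
    [0,[1.33,0.0,0.0],0.0],
  ],
)

```text
time: 7.45
tool_pos: [583.7, 62.6, 59.2]
tcp_rot: [-0.529, -0.469, 0.53, -0.469]
contact_force: [0.2, -0.9, -4.0]
finger_gap: 21.1
```

Run:
```python
from cell import arm
from h import *
for _ in range(4): arm.grab_frame("side")
o=arm.get_obs(); print(o['time'],o['tool_pos'],yaw_of(o),o['contact_force'])
c=arm.calibration("wrist"); np.save('c6.npy',c,allow_pickle=True)
f=arm.grab_frame("wrist")[:,:,::-1]; cv2.imwrite('pics/w6.png',f)
cv2.imwrite('pics/w6c.png',cv2.resize(f[0:200,130:370],None,fx=3,fy=3,interpolation=cv2.INTER_CUBIC))
o=arm.get_obs(); print(o['time'],o['tool_pos'],yaw_of(o),o['contact_force'])
```

```text
7.65 [583.92036071  63.36582623  59.72937072] -6.912324989687923 [ 0.4041197   0.75122617 -3.38478796]
7.7 [584.37416539  63.60473368  60.17833632] -6.890872885703883 [-0.42269904  1.03562189 -3.59220919]
```

View pics/w6.png

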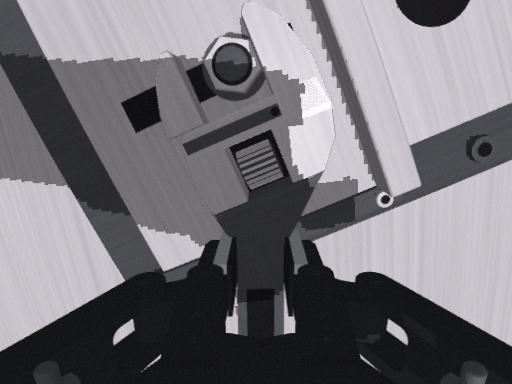

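View pics/w6c.png

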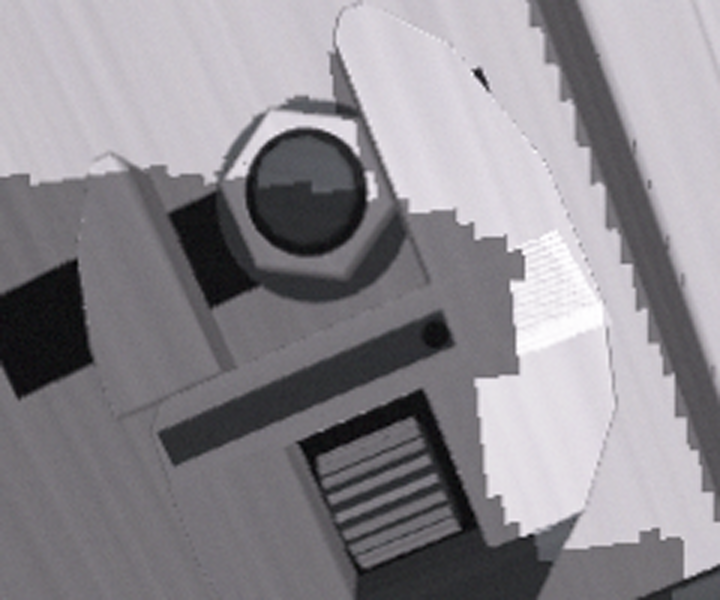

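```bash
cat > m6.py <<'E'
from h import *
c=np.load('c6.npy',allow_pickle=True).item()
u=59.7
g=lambda x,y,z: at_z(c,(130+(x+.5)/3-.5,(y+.5)/3-.5),z)[:2]
ang=lambda a,b:np.degrees(np.arctan2(*(b-a)[::-1]))
S=g(306,192,47.5)
H=np.array([g(*p,43) for p in ((218,180),(265,108),(355,122),(395,205),(345,278),(258,265))])
print('stud',S,'hexmean',H.mean(0),'opp corner d',[np.linalg.norm(H[i]-H[i+3]) for i in range(3)])
for i in range(6): print('edge',i,ang(H[i],H[(i+1)%6])%180)
F1,F0=g(340,55,u+13),g(428,278,u+13); M1,M0=g(130,170,u+13),g(218,368,u+13)
W=np.mean([g(300,443,u+14),g(424,391,u+14),g(477,528,u+14),g(360,575,u+14)],0)
print('faces',ang(F0,F1),ang(M0,M1))
# fence bottom edge/top edge: lines
print('fence', ang(g(690,590-0,52),g(590,380,52)))
a=105.7
R=Rot.from_euler('z',a,degrees=True).as_matrix()[:2,:2]
N=(S+H.mean(0))/2
for n,p in dict(F0=F0,F1=F1,M0=M0,M1=M1,W=W).items(): print(n,R.T@(p-N))
E
python3 m6.py
```

```text
stud [580.46281499 148.75299187] hexmean [580.1174129  149.05147201] opp corner d [np.float64(27.665990009145762), np.float64(27.927844941484995), np.float64(26.16624414462503)]
edge 0 47.165311200523846
edge 1 164.47367732008942
edge 2 109.84180190798847
edge 3 47.494079971147926
edge 4 164.6873193752272
edge 5 107.67186999010656
faces 105.58361437529695 105.4886112223636
fence 111.49823914025701
F0 [-19.23252002 -11.22567332]
F1 [  9.62472915 -11.28429149]
M0 [-19.17167384  18.52406759]
M1 [ 7.59906816 18.42529835]
W [-42.18010926   3.55366501]
```

The jaws' centreline is 3.6 mm off the nut's axis and the alignment is within about 1°. I'll correct the offset, lower to just above the stud and look again.

Request:
send_rows(
  steps=[
    [0,[0.0,0.17,-0.07],0.0],
    [0,[0.0,0.16,-0.07],0.0],
    [0,[0.3,0.0,0.0],0.0],
    [0,[0.4,0.0,0.0],0.0],
    [0,[0.3,0.0,0.0],0.0],
    [0,[0.0,0.0,0.0],0.0],
    [0,[0.0,0.0,0.0],0.0],
    [0,[0.0,0.0,0.0],0.0],
  ],
)

```text
time: 8.7
tool_pos: [587.7, 65.4, 50.1]
tcp_rot: [0.529, 0.469, -0.529, 0.469]
contact_force: [0.1, 0.2, -3.9]
finger_gap: 21.2
```

Run:
```python
from cell import arm
from h import *
o=arm.get_obs(); print(o['time'],o['tool_pos'],yaw_of(o),o['contact_force'])
c=arm.calibration("wrist"); np.save('c7.npy',c,allow_pickle=True)
f=arm.grab_frame("wrist")[:,:,::-1]; cv2.imwrite('pics/w7.png',f)
cv2.imwrite('pics/w7c.png',cv2.resize(f[0:200,130:370],None,fx=3,fy=3,interpolation=cv2.INTER_CUBIC))
f=arm.grab_frame("side")[:,:,::-1]; cv2.imwrite('pics/s7.png',cv2.resize(f[110:210,190:300],None,fx=5,fy=5,interpolation=cv2.INTER_CUBIC))
```

```text
8.7 [587.68251184  65.42019027  50.11382539] -6.815577697142285 [ 0.14689061  0.20330758 -3.92284391]
```

View pics/w7c.png

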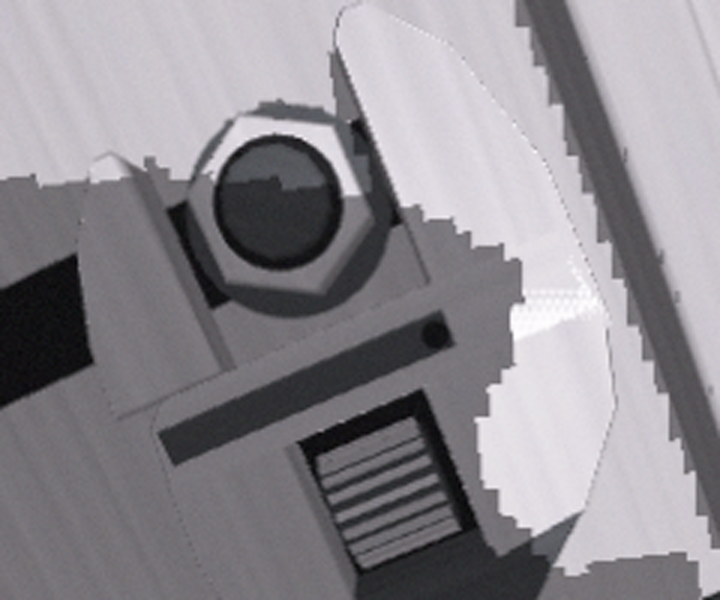

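View pics/s7.png

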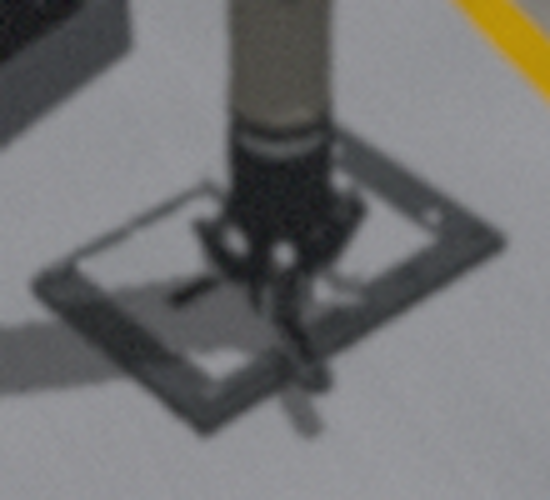

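Run:
```python
from h import *
c=np.load('c7.npy',allow_pickle=True).item()
u=50
g=lambda x,y,z: at_z(c,(130+(x+.5)/3-.5,(y+.5)/3-.5),z)[:2]
ang=lambda a,b:np.degrees(np.arctan2(*(b-a)[::-1]))
S=g(278,202,47.5)
H=np.array([g(*p,43) for p in ((190,192),(238,114),(332,127),(374,212),(322,294),(230,283))])
print('stud',S,'hexmean',H.mean(0),[np.linalg.norm(H[i]-H[i+3]) for i in range(3)])
print([ang(H[i],H[(i+1)%6])%60 for i in range(6)], 105.7%60)
F1,F0=g(340,55,u+13),g(428,278,u+13); M1,M0=g(130,170,u+13),g(218,368,u+13)
W=np.mean([g(300,443,u+14),g(424,391,u+14),g(477,528,u+14),g(360,575,u+14)],0)
print('faces',ang(F0,F1),ang(M0,M1))
R=Rot.from_euler('z',105.7,degrees=True).as_matrix()[:2,:2]
N=(S+H.mean(0))/2
for n,p in dict(S=S,F0=F0,F1=F1,M0=M0,M1=M1,W=W).items(): print(n,R.T@(p-N))
```

```text
stud [580.65127594 148.85024939] hexmean [580.59473732 148.97704095] [np.float64(27.024682609282888), np.float64(27.834828325040515), np.float64(26.692202204295686)]
[np.float64(48.547384707097464), np.float64(45.40730322171913), np.float64(50.27781921333906), np.float64(49.47582827304805), np.float64(46.35209281800914), np.float64(45.868066284406225)] 45.7
faces 105.6795679788397 105.58857388180868
S [-0.06868028 -0.0100597 ]
F0 [-18.11870935 -15.0126115 ]
F1 [ 10.77870298 -15.02291649]
M0 [-18.1084989   14.77077013]
M1 [ 8.69313297 14.71864752]
W [-41.11813633  -0.25362182]
```

The nut is now centred between the jaw faces (y −15.0 and +14.7), so I'll lower the wrench onto the plate.

Request:
send_rows(
  steps=[
    [0,[0.4,0.0,0.0],0.0],
    [0,[0.4,0.0,0.0],0.0],
    [0,[0.4,0.0,0.0],0.0],
    [0,[0.4,0.0,0.0],0.0],
    [0,[0.3,0.0,0.0],0.0],
    [0,[0.2,0.0,0.0],0.0],
    [0,[0.0,0.0,0.0],0.0],
    [0,[0.0,0.0,0.0],0.0],
  ],
)

```text
time: 9.8
tool_pos: [587.5, 65.4, 29.3]
tcp_rot: [0.529, 0.469, -0.529, 0.469]
contact_force: [-2.7, -0.3, 1.2]
finger_gap: 21.5
```

Run:
```python
from cell import arm
from h import *
o=arm.get_obs(); print(o['time'],o['tool_pos'],yaw_of(o),o['contact_force'],o['ft_torque'])
f=arm.grab_frame("wrist")[:,:,::-1]; cv2.imwrite('pics/w8.png',f)
cv2.imwrite('pics/w8c.png',cv2.resize(f[0:200,130:370],None,fx=3,fy=3,interpolation=cv2.INTER_CUBIC))
```

```text
9.8 [587.5405951   65.39019502  29.3423122 ] -6.820140418461418 [-2.70715233 -0.29725867  1.19748901] [-0.07815627  0.44088371  0.01588604]
```

View pics/w8c.png

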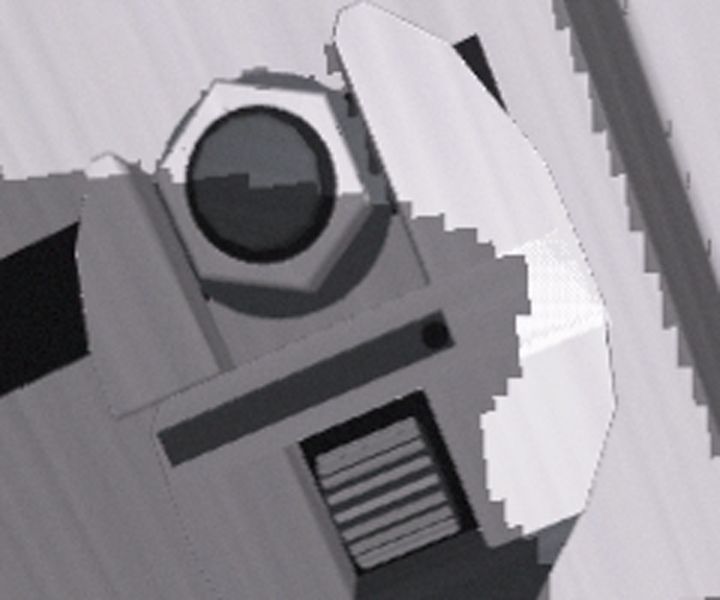

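The wrench touches the plate (vertical reading went from −3.9 to +1.2 N) and the nut is centred in the jaws. I'll release.

Request:
send_rows(
  steps=[
    [2.8,[0.0,0.0,0.0],0.0],
    [4.5,[0.0,0.0,0.0],0.0],
    [4.5,[0.0,0.0,0.0],0.0],
    [4.5,[0.0,0.0,0.0],0.0],
    [4.5,[0.0,0.0,0.0],0.0],
    [4.5,[-1.0,0.0,0.0],0.0],
    [4.5,[-3.0,0.0,0.0],0.0],
    [4.5,[-3.5,0.0,0.0],0.0],
  ],
)

```text
time: 10.85
tool_pos: [587.3, 65.3, 105.0]
tcp_rot: [-0.529, -0.469, 0.529, -0.469]
contact_force: [0.5, 1.1, -0.1]
finger_gap: 45.2
```

Run:
```python
from cell import arm
from h import *
arm.grab_frame("wrist")
o=arm.get_obs(); print(o['time'],o['tool_pos'],yaw_of(o),o['contact_force'],o['ft_torque'])
c=arm.calibration("wrist"); np.save('c9.npy',c,allow_pickle=True)
f=arm.grab_frame("wrist")[:,:,::-1]; cv2.imwrite('pics/w9.png',f)
cv2.imwrite('pics/w9c.png',cv2.resize(f[0:200,140:360],None,fx=3.6,fy=3,interpolation=cv2.INTER_CUBIC)[:, :790])
cv2.imwrite('pics/w9c.png',cv2.resize(f[20:200,140:340],None,fx=3,fy=3,interpolation=cv2.INTER_CUBIC))
```

```text
10.9 [590.86918677  65.21810319 110.04814907] -6.857021900201371 [1.26135957 0.26126106 2.81262638] [-0.03204105 -0.12475343 -0.06192496]
```

View pics/w9.png

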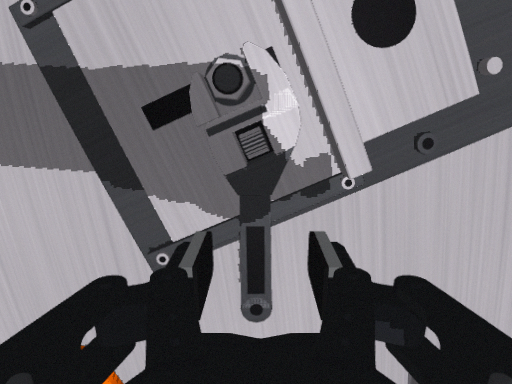

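View pics/w9c.png

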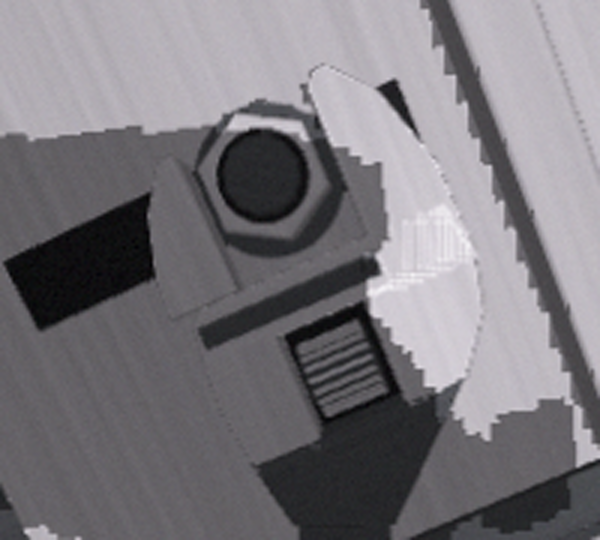

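The wrench lies round the nut, released, with the wheel at crop (345,365). Now I'll work out where the wheel is.

Run:
```python
from cell import arm
from h import *
arm.grab_frame("wrist")
arm.grab_frame("wrist")
o=arm.get_obs(); print(o['time'],o['tool_pos'],yaw_of(o),o['contact_force'])
c=arm.calibration("wrist"); np.save('c10.npy',c,allow_pickle=True)
f=arm.grab_frame("wrist")[:,:,::-1]; cv2.imwrite('pics/w10.png',f)
f=f[20:160,170:330]
cv2.imwrite('pics/w10c.png',cv2.resize(f,None,fx=4,fy=4,interpolation=cv2.INTER_CUBIC))
```

```text
11.05 [588.10628421  65.59309521 105.06016101] -6.810836189981554 [ 0.48840142  0.38084931 -0.78467009]
```

View pics/w10c.png

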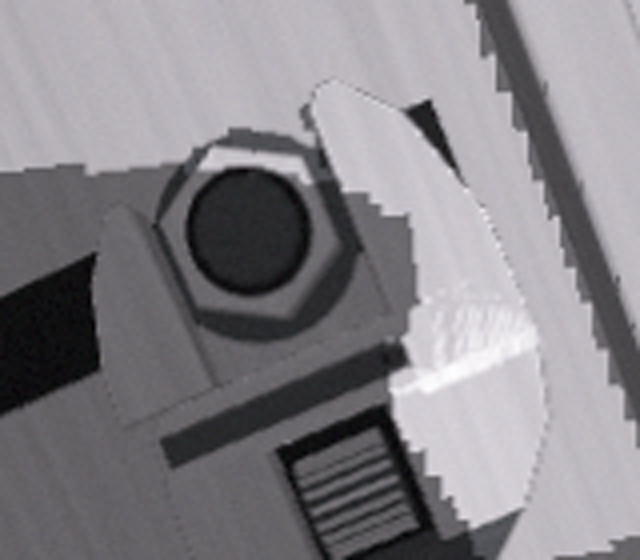

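Run:
```python
from h import *
c=np.load('c10.npy',allow_pickle=True).item()
u=28
g=lambda x,y,z: at_z(c,(170+(x+.5)/4-.5,20+(y+.5)/4-.5),z)[:2]
ang=lambda a,b:np.degrees(np.arctan2(*(b-a)[::-1]))
S=g(249,232,47.5)
F1,F0=g(315,110,u+13),g(393,308,u+13); M1,M0=g(140,215,u+13),g(210,385,u+13)
W=np.mean([g(276,450,u+14),g(382,408,u+14),g(432,527,u+14),g(325,565,u+14)],0)
Wh=np.mean([g(290,462,u+16),g(382,425,u+16),g(418,520,u+16),g(330,557,u+16)],0)
print('faces',ang(F0,F1),ang(M0,M1),'S',S,'W',W,Wh)
R=Rot.from_euler('z',105.7,degrees=True).as_matrix()[:2,:2]
for n,p in dict(F0=F0,F1=F1,M0=M0,M1=M1,W=W,Wh=Wh).items(): print(n,R.T@(p-S))
print('wheel from model',S+R@[-41.5,1.4])
```

```text
faces 105.51076738311899 104.6702220518407 S [580.58610191 148.68406836] W [591.31893478 108.77859507] [591.47719449 108.47303858]
F0 [-18.14554876 -15.67811927]
F1 [ 12.92803508 -15.78074737]
M0 [-17.97997461  15.06836964]
M1 [ 9.32552865 14.57755454]
W [-41.32097913   0.46602924]
Wh [-41.65796099   0.39635765]
wheel from model [590.46825197 108.35352025]
```

```bash
python3 -c "
from h import *
plan((587.75,65.5,104),-6.79,[(593.6,99.8,60,15.7,5),(593.6,99.8,48,15.7,2),(593.6,99.8,46,15.7,1)],0)"
```

```text
[[0,[0.88,0.04,-0.7],-0.079],[0,[0.88,0.09,-0.69],-0.078],[0,[0.88,0.14,-0.68],-0.079],[0,[0.88,0.2,-0.67],-0.078],[0,[0.88,0.24,-0.65],-0.079],[0,[0.6,0.0,0.0],0.0],[0,[0.6,0.0,0.0],0.0],[0,[0.2,0.0,0.0],0.0]]
end [593.57640973  99.84215751  46.        ] 15.727241348641352
```

Request:
send_rows(
  steps=[
    [0,[0.88,0.04,-0.7],-0.079],
    [0,[0.88,0.09,-0.69],-0.078],
    [0,[0.88,0.14,-0.68],-0.079],
    [0,[0.88,0.2,-0.67],-0.078],
    [0,[0.88,0.24,-0.65],-0.079],
    [0,[0.6,0.0,0.0],0.0],
    [0,[0.6,0.0,0.0],0.0],
    [0,[0.0,0.0,0.0],0.0],
  ],
)

```text
time: 12.1
tool_pos: [592.8, 99.2, 47.4]
tcp_rot: [0.427, 0.564, -0.428, 0.563]
contact_force: [0.3, 0.1, 0.3]
finger_gap: -0.2
```

Run:
```python
from cell import arm
from h import *
arm.grab_frame("wrist")
o=arm.get_obs(); print(o['time'],o['tool_pos'],yaw_of(o),o['contact_force'])
f=arm.grab_frame("wrist")[:,:,::-1]; cv2.imwrite('pics/w11.png',f)
```

```text
12.15 [593.22606813  99.26931997  47.78135666] 15.643761415233632 [ 0.09190238 -0.14042721 -0.21464206]
```

View pics/w11.png

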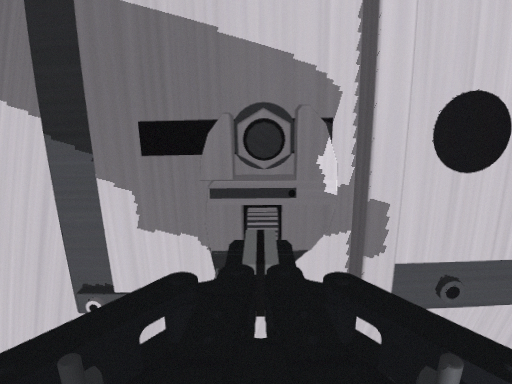

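The fingertip lies in line with the wheel and just covers its rear edge. I'll feel for contact.

Request:
send_rows(
  steps=[
    [0,[0.1,0.0,0.0],0.0],
    [0,[0.1,0.0,0.0],0.0],
    [0,[0.1,0.0,0.0],0.0],
    [0,[0.1,0.0,0.0],0.0],
    [0,[0.0,0.0,0.0],0.0],
    [0,[0.0,0.0,0.0],0.0],
    [0,[0.0,0.0,0.0],0.0],
    [0,[0.0,0.0,0.0],0.0],
  ],
)

```text
time: 13.2
tool_pos: [593.5, 99.8, 44.6]
tcp_rot: [0.427, 0.564, -0.427, 0.564]
contact_force: [-1.5, 0.3, 5.8]
finger_gap: 0.3
```

Request:
send_rows(
  steps=[
    [0,[0.06,0.0,0.0],0.0],
    [0,[0.0,0.0,-0.3],0.0],
    [0,[0.0,0.0,-0.3],0.0],
    [0,[0.0,0.0,-0.3],0.0],
    [0,[0.0,0.0,-0.3],0.0],
    [0,[0.0,0.0,-0.3],0.0],
    [0,[0.0,0.0,-0.3],0.0],
    [0,[0.0,0.0,0.0],0.0],
  ],
)

```text
time: 14.2
tool_pos: [589.3, 114.6, 44.4]
tcp_rot: [0.427, 0.562, -0.428, 0.564]
contact_force: [-1.3, -3.2, 7.3]
finger_gap: -0.0
```

Run:
```python
from cell import arm
from h import *
o=arm.get_obs(); print(o['time'],o['tool_pos'],yaw_of(o),o['contact_force'])
f=arm.grab_frame("wrist")[:,:,::-1]; cv2.imwrite('pics/w12.png',f)
a=cv2.imread('pics/w11.png')
cv2.imwrite('pics/w12c.png',np.hstack([cv2.resize(x[90:240,190:350],None,fx=2.5,fy=2.5,interpolation=cv2.INTER_CUBIC) for x in (a,f)]))
```

```text
14.2 [589.32014812 114.63576517  44.38510087] 15.632631140480735 [-1.2589766  -3.1845676   7.28405677]
```

View pics/w12c.png

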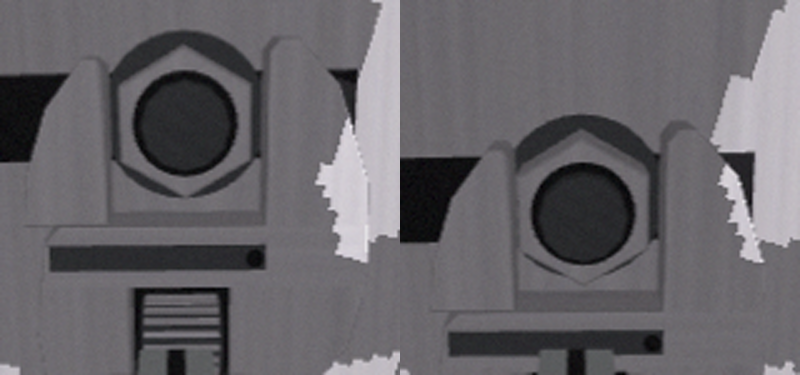

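Turning works: the jaw gap narrowed from 159 to 146 px and the wrench has not slid. I'll repeat the strokes with slightly more pressure.

Request:
send_rows(
  steps=[
    [0,[-0.5,0.0,0.0],0.0],
    [0,[0.0,0.0,1.8],0.0],
    [0,[0.35,0.0,0.0],0.0],
    [0,[0.18,0.0,0.0],0.0],
    [0,[0.0,0.0,-0.45],0.0],
    [0,[0.0,0.0,-0.45],0.0],
    [0,[0.0,0.0,-0.45],0.0],
    [0,[0.0,0.0,-0.45],0.0],
  ],
)

```text
time: 15.25
tool_pos: [589.3, 113.6, 44.4]
tcp_rot: [0.427, 0.562, -0.428, 0.564]
contact_force: [-2.0, -6.1, 10.6]
finger_gap: 0.1
```

Run:
```python
from cell import arm
from h import *
o=arm.get_obs(); print(o['time'],o['tool_pos'],yaw_of(o),o['contact_force'])
arm.grab_frame("wrist")
f=arm.grab_frame("wrist")[:,:,::-1]; cv2.imwrite('pics/w13.png',f)
o=arm.get_obs(); print(o['time'],o['tool_pos'],yaw_of(o),o['contact_force'])
a=cv2.imread('pics/w12.png')
cv2.imwrite('pics/w13c.png',np.hstack([cv2.resize(x[90:240,190:350],None,fx=2.5,fy=2.5,interpolation=cv2.INTER_CUBIC) for x in (a,f)]))
```

```text
15.25 [589.32972329 113.62442162  44.40631178] 15.588788538807941 [-2.00604099 -6.07434797 10.55242763]
15.35 [588.93866439 114.88682729  44.24174459] 15.644380868350991 [-2.29546705 -4.43176724  9.97101768]
```

View pics/w13c.png

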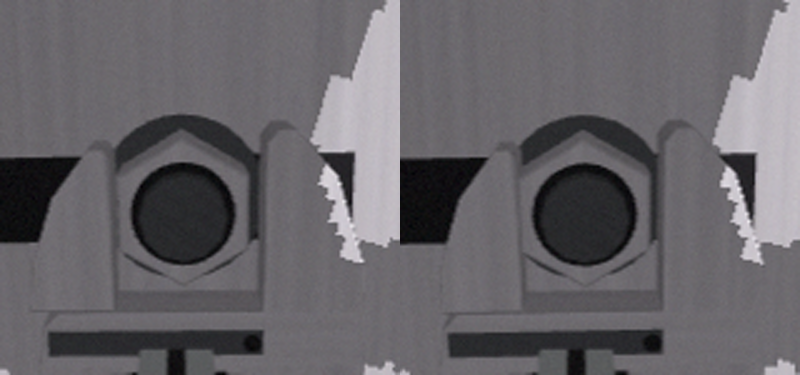

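About 1.65 mm of play is left, so one more stroke should do it.

Request:
send_rows(
  steps=[
    [0,[-0.5,0.0,0.0],0.0],
    [0,[0.0,0.0,1.8],0.0],
    [0,[0.35,0.0,0.0],0.0],
    [0,[0.15,0.0,0.0],0.0],
    [0,[0.0,0.0,-0.45],0.0],
    [0,[0.0,0.0,-0.45],0.0],
    [0,[0.0,0.0,-0.45],0.0],
    [0,[0.0,0.0,-0.4],0.0],
  ],
)

```text
time: 16.35
tool_pos: [589.0, 112.6, 44.4]
tcp_rot: [0.427, 0.562, -0.429, 0.564]
contact_force: [-3.7, -6.6, 12.5]
finger_gap: -0.3
```

Run:
```python
from cell import arm
from h import *
o=arm.get_obs(); print(o['time'],o['tool_pos'],yaw_of(o),o['contact_force'])
arm.grab_frame("wrist")
f=arm.grab_frame("wrist")[:,:,::-1]; cv2.imwrite('pics/w14.png',f)
o=arm.get_obs(); print(o['time'],o['tool_pos'],yaw_of(o),o['contact_force'])
a=cv2.imread('pics/w13.png')
cv2.imwrite('pics/w14c.png',np.hstack([cv2.resize(x[90:240,190:350],None,fx=2.5,fy=2.5,interpolation=cv2.INTER_CUBIC) for x in (a,f)]))
```

```text
16.35 [588.97407291 112.57195324  44.38753682] 15.574712901220643 [-3.70881493 -6.58365608 12.53331732]
16.45 [588.72868486 113.31473837  44.3596179 ] 15.615510523642588 [-3.56833693 -5.00335167 13.14260039]
```

View pics/w14c.png

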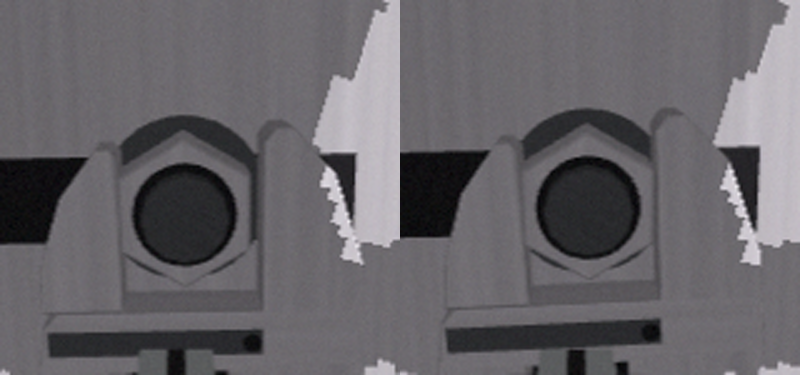

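Request:
send_rows(
  steps=[
    [0,[-0.5,0.0,0.0],0.0],
    [0,[0.0,0.0,1.5],0.0],
    [0,[0.35,0.0,0.0],0.0],
    [0,[0.15,0.0,0.0],0.0],
    [0,[0.0,0.0,-0.3],0.0],
    [0,[0.0,0.0,-0.3],0.0],
    [0,[0.0,0.0,-0.3],0.0],
    [0,[0.0,0.0,0.0],0.0],
  ],
)

```text
time: 17.45
tool_pos: [591.0, 107.1, 44.4]
tcp_rot: [0.427, 0.562, -0.428, 0.564]
contact_force: [-3.8, -6.4, 10.0]
finger_gap: 0.1
```

Run:
```python
from cell import arm
from h import *
o=arm.get_obs(); print(o['time'],o['tool_pos'],yaw_of(o),o['contact_force'])
f=arm.grab_frame("wrist")[:,:,::-1]; cv2.imwrite('pics/w15.png',f)
cv2.imwrite('pics/w15c.png',cv2.resize(f[90:240,190:350],None,fx=4,fy=4,interpolation=cv2.INTER_CUBIC))
```

```text
17.45 [590.97610939 107.05255641  44.42003532] 15.588518567950064 [-3.75439857 -6.42437065 10.04365743]
```

View pics/w15c.png

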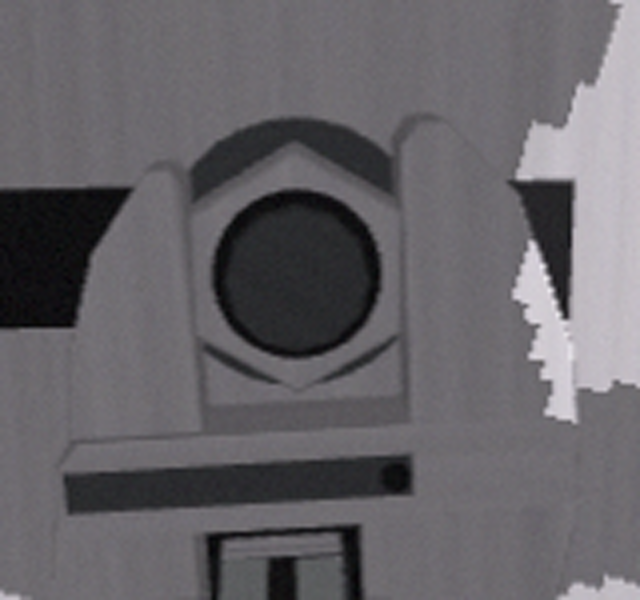

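The jaws are now snug on both flats and further rolling stalls at about 7 N tangential. Next I'll lift, go to the far side of the handle's end and pull it round clockwise towards the robot.

```bash
python3 -c "
from h import *
p,y=plan((590.46,110.9,43.1),15.73,[(590.5,110.9,93,15.7,2),(610.2,-2.3,93,-5,3),(610.2,-2.3,33,-5,3)],0)
"
```

```text
[[0,[-2.5,0.0,0.0],0.0],[0,[-2.49,0.0,0.0],0.001],[0,[0.0,-0.39,3.81],0.12],[0,[0.0,0.08,3.83],0.12],[0,[0.0,0.53,3.79],0.121],[0,[2.0,0.0,0.0],0.0],[0,[2.0,0.0,0.0],0.0],[0,[2.0,0.0,0.0],0.0]]
end [610.21346342  -2.26505198  33.        ] -5.011072183735799
```

Request:
send_rows(
  steps=[
    [0,[-2.5,0.0,0.0],0.0],
    [0,[-2.49,0.0,0.0],0.001],
    [0,[0.0,-0.39,3.81],0.12],
    [0,[0.0,0.08,3.83],0.12],
    [0,[0.0,0.53,3.79],0.121],
    [0,[2.0,0.0,0.0],0.0],
    [0,[2.0,0.0,0.0],0.0],
    [0,[1.9,0.0,0.0],0.0],
  ],
)

```text
time: 18.5
tool_pos: [609.1, -0.2, 31.6]
tcp_rot: [-0.52, -0.479, 0.521, -0.477]
contact_force: [0.7, 0.2, -0.4]
finger_gap: 0.1
```

Run:
```python
from cell import arm
from h import *
arm.grab_frame("side"); arm.grab_frame("side")
o=arm.get_obs(); print(o['time'],o['tool_pos'],yaw_of(o),o['contact_force'])
c=arm.calibration("wrist"); np.save('c16.npy',c,allow_pickle=True)
f=arm.grab_frame("wrist")[:,:,::-1]; cv2.imwrite('pics/w16.png',f)
```

```text
18.6 [608.81819953  -0.63619786  31.38134363] -4.90478319396093 [-0.14532445  0.76529924  0.31426073]
```

View pics/w16.png

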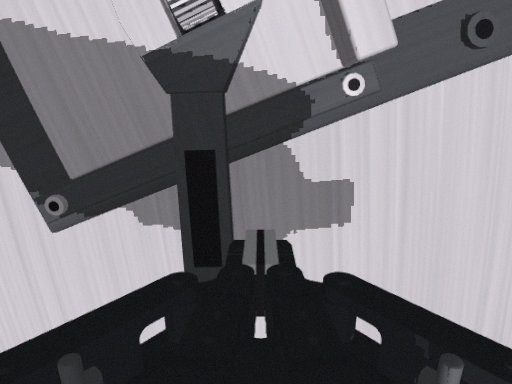

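The shut fingertip at (260,250) stands about 5 mm clear of the handle's far edge at column 232. I'll sweep an arc about the nut axis.

```bash
python3 -c "
from h import *
nut=np.array([580.6,148.8]); r=np.array([610.2,-2.3])-nut
w=[]
for k in range(1,9):
    a=np.radians(-5.3*k); R=np.array([[np.cos(a),-np.sin(a)],[np.sin(a),np.cos(a)]]); p=nut+R@r
    w.append((p[0],p[1],33,-5.01-5.3*k,1))
plan((610.2,-2.3,34),-5.01,w,0)
"
```

```text
[[0,[0.1,-1.38,0.33],0.093],[0,[0.0,-1.39,0.33],0.092],[0,[0.0,-1.38,0.33],0.093],[0,[0.0,-1.39,0.34],0.092],[0,[0.0,-1.38,0.33],0.093],[0,[0.0,-1.39,0.33],0.092],[0,[0.0,-1.38,0.33],0.093],[0,[0.0,-1.39,0.33],0.092]]
end [500.56289299  17.28972454  33.        ] -47.408876839680914
```

Request:
send_rows(
  steps=[
    [0,[0.1,-1.38,0.33],0.093],
    [0,[0.0,-1.39,0.33],0.092],
    [0,[0.0,-1.38,0.33],0.093],
    [0,[0.0,-1.39,0.34],0.092],
    [0,[0.0,-1.38,0.33],0.093],
    [0,[0.0,-1.39,0.33],0.092],
    [0,[0.0,-1.38,0.33],0.093],
    [0,[0.0,-1.39,0.33],0.092],
  ],
)

```text
time: 19.65
tool_pos: [501.3, 17.5, 33.8]
tcp_rot: [0.66, 0.255, -0.658, 0.256]
contact_force: [1.1, -0.4, 0.0]
finger_gap: -0.1
```

Run:
```python
from cell import arm
from h import *
for _ in range(3): arm.grab_frame("side")
o=arm.get_obs(); print(o['time'],o['tool_pos'],yaw_of(o),o['contact_force'])
c=arm.calibration("wrist"); np.save('c17.npy',c,allow_pickle=True)
f=arm.grab_frame("wrist")[:,:,::-1]; cv2.imwrite('pics/w17.png',f)
f=arm.grab_frame("top")[:,:,::-1]; cv2.imwrite('pics/t17.png',cv2.resize(f[125:240,130:250],None,fx=5,fy=5,interpolation=cv2.INTER_CUBIC))
```

```text
19.8 [500.51525518  18.01789132  33.41860874] -47.27307372193684 [-0.02353719  0.05418416  0.56632059]
```

View pics/w17.png

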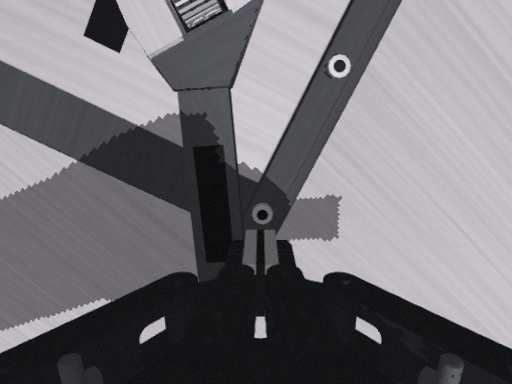

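View pics/t17.png

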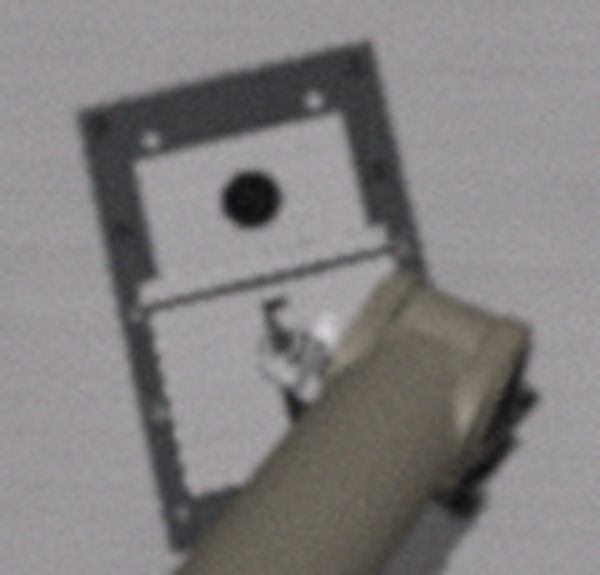

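Run:
```python
from h import *
ang=lambda a,b:np.degrees(np.arctan2(*(b-a)[::-1]))%360
for n,E in (('c16',[((171,92),(186,270)),((226,92),(233,235))]),('c17',[((179,92),(198,270)),((231,92),(241,215))])):
    c=np.load(n+'.npy',allow_pickle=True).item()
    print(n,[ang(at_z(c,a,39)[:2],at_z(c,b,39)[:2]) for a,b in E])
```

```text
c16 [np.float64(266.1170732268797), np.float64(266.54753938472754)]
c17 [np.float64(225.47522858748323), np.float64(226.3482752220422)]
```

The handle has turned about 40°. I'll add 5°, back off and lift.

Request:
send_rows(
  steps=[
    [0,[0.0,-0.65,0.16],0.044],
    [0,[0.0,-0.65,0.16],0.044],
    [0,[0.0,0.0,0.0],0.0],
    [0,[0.0,0.0,0.0],0.0],
    [0,[0.0,1.0,0.0],0.0],
    [0,[0.0,1.0,0.0],0.0],
    [0,[-2.5,0.0,0.0],0.0],
    [0,[-4.0,0.0,0.0],0.0],
  ],
)

```text
time: 20.9
tool_pos: [500.6, 8.2, 97.8]
tcp_rot: [-0.668, -0.227, 0.671, -0.227]
contact_force: [1.2, 0.8, 0.6]
finger_gap: 0.3
```

Request:
send_rows(
  steps=[
    [0,[-3.0,0.0,3.0],0.0],
    [0,[-3.0,0.0,3.0],0.0],
    [0,[0.0,0.0,3.0],0.0],
    [0,[0.0,0.0,0.0],0.0],
    [0,[0.0,0.0,0.0],0.0],
    [0,[0.0,0.0,0.0],0.0],
    [0,[0.0,0.0,0.0],0.0],
    [0,[0.0,0.0,0.0],0.0],
  ],
)

```text
time: 21.9
tool_pos: [430.4, -45.7, 157.9]
tcp_rot: [-0.669, -0.227, 0.67, -0.228]
contact_force: [1.4, 0.0, -0.2]
finger_gap: -0.2
```

Run:
```python
from cell import arm
from h import *
o=arm.get_obs(); print(o['time'],o['tool_pos'],yaw_of(o),o['contact_force'])
c=arm.calibration("wrist"); np.save('c18.npy',c,allow_pickle=True)
f=arm.grab_frame("wrist")[:,:,::-1]; cv2.imwrite('pics/w18.png',f)
cv2.imwrite('pics/w18c.png',cv2.resize(f[0:200,130:370],None,fx=3,fy=3,interpolation=cv2.INTER_CUBIC))
```

```text
21.9 [430.38073917 -45.68164768 157.89595969] -52.46148351595586 [ 1.35011001  0.02834829 -0.23559513]
```

View pics/w18.png

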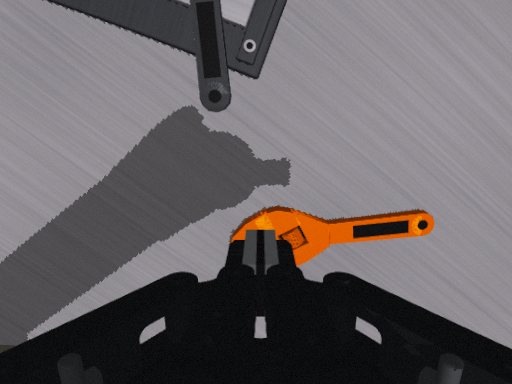

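View pics/w18c.png

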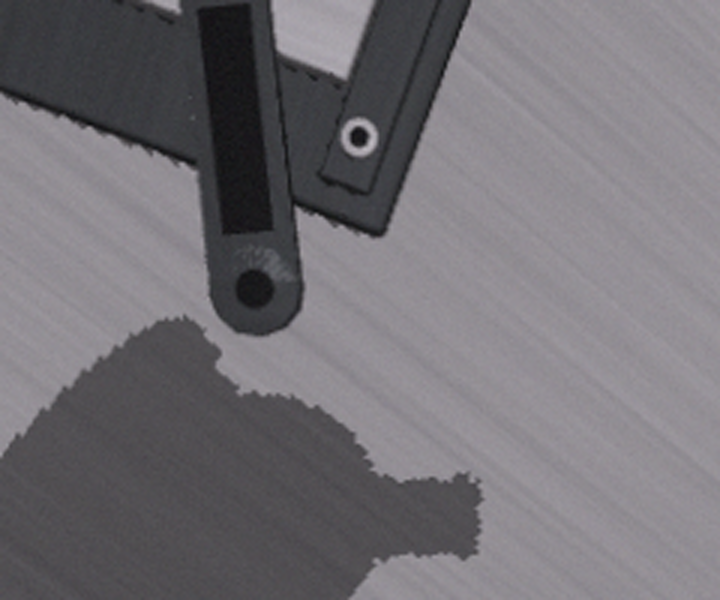

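I've backed off too far to see the head, so I'll move back over it at height to check.

Request:
send_rows(
  steps=[
    [0,[0.0,0.0,-4.0],0.0],
    [0,[0.0,0.0,-4.0],0.0],
    [0,[0.0,-1.0,-4.0],0.0],
    [0,[0.0,0.0,-1.0],0.0],
    [0,[0.0,0.0,0.0],0.0],
    [0,[0.0,0.0,0.0],0.0],
    [0,[0.0,0.0,0.0],0.0],
    [0,[0.0,0.0,0.0],0.0],
  ],
)

```text
time: 22.95
tool_pos: [526.9, 40.9, 158.2]
tcp_rot: [0.67, 0.227, -0.67, 0.227]
contact_force: [0.7, -0.1, -0.2]
finger_gap: -0.3
```

Run:
```python
from cell import arm
from h import *
o=arm.get_obs(); print(o['time'],o['tool_pos'],yaw_of(o),o['contact_force'])
c=arm.calibration("wrist"); np.save('c19.npy',c,allow_pickle=True)
f=arm.grab_frame("wrist")[:,:,::-1]; cv2.imwrite('pics/w19.png',f)
cv2.imwrite('pics/w19c.png',cv2.resize(f[0:200,130:370],None,fx=3,fy=3,interpolation=cv2.INTER_CUBIC))
```

```text
22.95 [526.86399076  40.91209678 158.16610187] -52.53581212945775 [ 0.67394861 -0.1056576  -0.17250877]
```

View pics/w19.png

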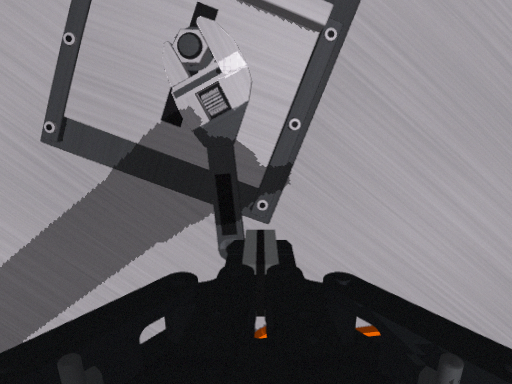

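View pics/w19c.png

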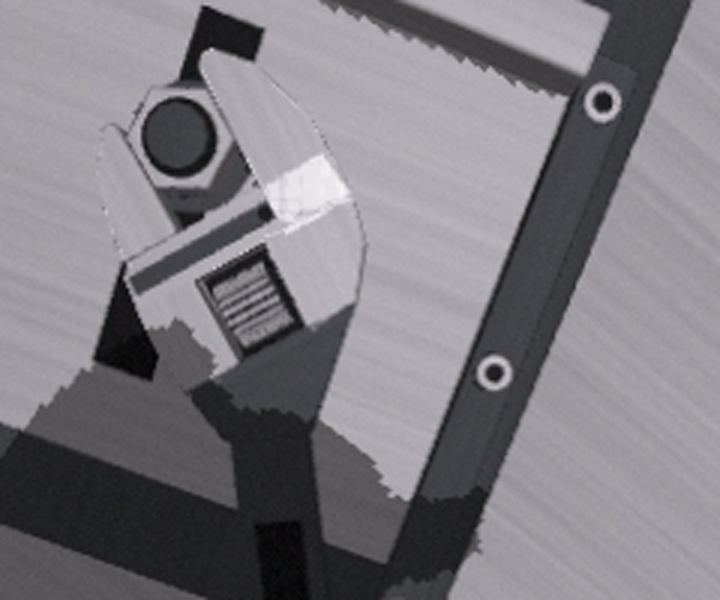

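Run:
```python
from h import *
c=np.load('c19.npy',allow_pickle=True).item()
g=lambda x,y,z: at_z(c,(130+(x+.5)/3-.5,(y+.5)/3-.5),z)[:2]
ang=lambda a,b:np.degrees(np.arctan2(*(b-a)[::-1]))
S=g(179,136,47.5)
H=np.array([g(*p,43) for p in ((130,136),(155,86),(208,88),(237,140),(212,187),(160,188))])
print('nut',S,H.mean(0),[round(ang(H[i],H[(i+1)%6])%60,1) for i in range(6)])
F1,F0=g(202,75,41),g(268,195,41); M1,M0=g(118,130,41),g(172,232,41)
W=np.mean([g(198,280,42),g(262,243,42),g(304,320,42),g(243,355,42)],0)
a=np.mean([ang(F0,F1),ang(M0,M1)]); print('wx',ang(F0,F1),ang(M0,M1))
print('handle',ang(g(232,440,39),g(242,590,39))-157.5+360,ang(g(312,440,39),g(326,590,39))-157.5+360)
for a in (61,63,):
    R=Rot.from_euler('z',a,degrees=True).as_matrix()[:2,:2]
    print({n:np.round(R.T@(p-S),1) for n,p in dict(F0=F0,F1=F1,M0=M0,M1=M1,W=W).items()}, 'mouth',R.T@(W-S)-[-40,4])
```

```text
nut [580.49195581 148.34528658] [580.8772046  148.36829243] [np.float64(7.0), np.float64(4.7), np.float64(6.5), np.float64(6.6), np.float64(7.9), np.float64(6.5)]
wx 66.19853192150893 64.2383530441448
handle 61.45732454339293 64.17162505224161
{'F0': array([-20.4, -13.6]), 'F1': array([ 12.1, -10.7]), 'M0': array([-18.6,  12.6]), 'M1': array([ 9.1, 14.2]), 'W': array([-42.1,   1. ])} mouth [-2.11477393 -2.98025201]
{'F0': array([-20.8, -12.9]), 'F1': array([ 11.7, -11.1]), 'M0': array([-18.1,  13.2]), 'M1': array([ 9.6, 13.8]), 'W': array([-42.1,   2.5])} mouth [-2.05353005 -1.5110888 ]
```

Run:
```python
from cell import arm
import cv2
f=arm.grab_frame("top")[:,:,::-1]; cv2.imwrite('pics/t20.png',f)
o=arm.get_obs(); print(o['time'],o['contact_force'],o['dq'].round(3))
print(arm.job_done())
```

```text
23.05 [-1.32882944 -0.48547063 -0.00689851] [-0.     0.004 -0.005 -0.002 -0.001  0.    -0.001]
the job is handed in; nothing more can be done
None
```

View pics/t20.png

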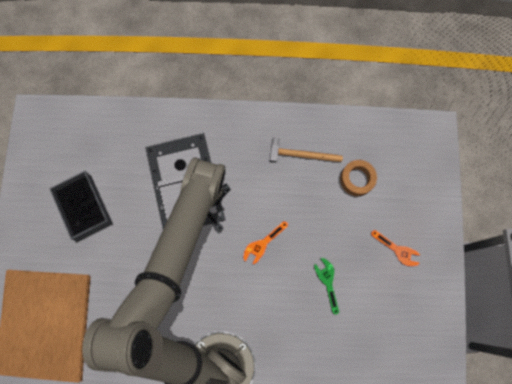

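The job is handed in at 23 s with no verdict reported: the nut is tightened about 40° clockwise and the wrench lies snug on it, let go of.

**What I did:** I laid the steel wrench flat round the nut and released it. Four fingertip strokes on the knurled wheel closed the jaw; the last one stalled. I then pulled the handle end about 45° clockwise with the shut fingers and backed away.

**Last checks:**
- **Nut:** turned 39–41° (about 0.7 rad) by its edges in the wrist picture, inside the allowed 33–60°.
- **Wrench:** mouth about 3 mm from the nut's axis, jaw opening about 25 mm, so 1 mm of play or a little less. I didn't measure its tilt, but it looks flat.
- **Arm:** clear of everything, about 158 mm up and still.
- **Bystanders:** the bin, tape roll, hammer and look-alike wrenches are where they were in the final top view.

**Disagreement:** the handle turned about 45° but the nut edges show only about 40°. Slack in the jaw and pixel error of 1–2° explain the difference.

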